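# Close the stock jars with their own lids

### The job

The four glass stock jars stand open and their washed steel lids are piled up beside them. Take the pile apart and put each lid on the jar it was made for, so that its skirt is down inside the mouth and its flange lies flat on the rim all round. Leave the jars standing about where they are, and do not disturb the conical flask and the sample vial.

Things in the scene. Friction and masses are not known exactly. Their poses are not given: they have to be found in the camera images.
- jar_small: The smallest of four clear glass jars, round, open at the top, standing on the bench: outer diameter 50 mm, mouth (inner) diameter 44 mm, rim 58 mm above the bench, wall 3 mm, a few amber glass beads on its floor (fixed there, not to be touched). Loose. Origin: centre of its underside; z up. Round, so its yaw means nothing.
- jar_medium: The second smallest of four clear glass jars, round, open at the top, standing on the bench: outer diameter 62 mm, mouth (inner) diameter 56 mm, rim 66 mm above the bench, wall 3 mm, short white stirring bars on its floor (fixed there, not to be touched). Loose. Origin: centre of its underside; z up. Round, so its yaw means nothing.
- jar_large: The second largest of four clear glass jars, round, open at the top, standing on the bench: outer diameter 74 mm, mouth (inner) diameter 68 mm, rim 74 mm above the bench, wall 3 mm, black rubber discs on its floor (fixed there, not to be touched). Loose. Origin: centre of its underside; z up. Round, so its yaw means nothing.
- jar_largest: The largest of four clear glass jars, round, open at the top, standing on the bench: outer diameter 86 mm, mouth (inner) diameter 80 mm, rim 82 mm above the bench, wall 3 mm, long white stirring bars on its floor (fixed there, not to be touched). Loose. Origin: centre of its underside; z up. Round, so its yaw means nothing.
- lid_small: The smallest of four steel lids with black knobs, at first on top of the pile; made for jar_small. Origin: centre of the skirt's lower edge, z up. Above it: hollow tapered skirt 0 to 22 mm, outer diameter 30 mm at the bottom, 40 at the top; flange 22 to 27 mm, diameter 51; knob to 46 mm, diameter 18.6 from 32 to 45 mm: grip it there. Each piled lid stands 27 mm above the next. On its jar the origin is 36 mm above the jar's.
- lid_medium: The second smallest of four steel lids with black knobs, at first second from the top of the pile; made for jar_medium. Origin: centre of the skirt's lower edge, z up. Above it: hollow tapered skirt 0 to 22 mm, outer diameter 42 mm at the bottom, 52 at the top; flange 22 to 27 mm, diameter 63; knob to 46 mm, diameter 18.6 from 32 to 45 mm: grip it there. Each piled lid stands 27 mm above the next. On its jar the origin is 44 mm above the jar's.
- lid_large: The second largest of four steel lids with black knobs, at first third from the top of the pile; made for jar_large. Origin: centre of the skirt's lower edge, z up. Above it: hollow tapered skirt 0 to 22 mm, outer diameter 54 mm at the bottom, 64 at the top; flange 22 to 27 mm, diameter 75; knob to 46 mm, diameter 18.6 from 32 to 45 mm: grip it there. Each piled lid stands 27 mm above the next. On its jar the origin is 52 mm above the jar's.
- lid_largest: The largest of four steel lids with black knobs, at first at the bottom of the pile, on the bench; made for jar_largest. Origin: centre of the skirt's lower edge, z up. Above it: hollow tapered skirt 0 to 22 mm, outer diameter 66 mm at the bottom, 76 at the top; flange 22 to 27 mm, diameter 87; knob to 46 mm, diameter 18.6 from 32 to 45 mm: grip it there. Each piled lid stands 27 mm above the next. On its jar the origin is 60 mm above the jar's.
- conical_flask: Bystander: a small glass conical flask with a ball stopper, 68 mm wide, 137 mm high, standing at the back left of the work. Loose; origin: centre of its underside.
- vial: Bystander: a small glass sample vial with a white screw cap, 24 mm diameter, 58 mm high, standing, at the right of the work. Loose; origin: centre of its underside.
There are look-alikes about, which are no part of the job. What is shaped like the lid_large but blue, green or turquoise is not meant.

How it is judged:
By the outcome, as a careful person would: the job done as asked, in the order asked, and still so for the second after the job is handed in, with the robot touching nothing.
It also fails if it takes over 93 s, if anything falls off the work surface, if the arm or the gripper's body presses on something with over 40 N, if the wrist force passes 120 N, or if a joint passes its speed limit or range.

### The arm

A 7-joint arm with a two-finger parallel gripper is mounted at the origin on a cart in front of the work surface, level with it; the furniture and walls round the work are solid. World frame = base frame: x ahead of the robot, y to its left, z up, the work surface at z = 0. Lengths are in m, angles in rad, forces in N, time in s.
With the tool pointing down it reaches from about 0.4 to 0.9 m from the base axis. Payload 5.5 kg.
Tool frame: the origin (TCP) lies at the very end of the fingers, on their centre line; the grasp point (between the pads) lies 19 mm behind it; z points along the fingers, y is the direction in which the jaws open and shut (so a half turn about z gives the same grasp; the last joint's range is limited). The gripper opens to 85 mm and grips with 20 to 120 N. Pads are 22 mm wide; open, the fingers measure 114 mm over their backs; the gripper's body (76 mm by 85 mm) begins 54 mm behind the grasp point. The pads swing forward as they close: fully open they stand 13 mm farther back than shut.
Start: joints at [1.371, 0.501, -0.427, 1.55, 0.221, 1.138, -0.21], TCP at [0.29, -0.582, 0.231] pointing down, gripper open.
Joint ranges: [-2.88, 2.88], [-0.31, 2.03], [-1.54, 1.56], [0.2, 2.42], [-1.41, 4.55], [0.19, 2.02], [-2.57, 2.57]. Speed limits (rad/s): [2.57, 2.57, 3.14, 3.14, 3.14, 3.14, 3.14].

### API

Orientations are given as a 3x3 rotation matrix whose columns are the frame's x, y, z axes.
In Python, from rig import ctrl gives the robot as it stands. Calls block until the motion is done:
- ctrl.move_to(position, orientation): joint-space move of the TCP to a pose.
- ctrl.movel(position, v=0.15, orientation=None): straight line of the TCP; orientation=None keeps the orientation; v is the mean speed in m/s.
- ctrl.goto_joints(angles): joint-space move.
- ctrl.move_gripper(opening, f_grip=None): finger opening in m; f_grip is the grip in N (None keeps the last); returns when the fingers have stopped.
- ctrl.hold(seconds).
- ctrl.ik(position, orientation): joint angles nearest the present ones, or None.
- ctrl.read_state(): the state.
- ctrl.read_camera(name): name is "scene" or "top" or "wrist"; returns the picture (480x640x3 uint8, red, green, blue); there is no depth.
- ctrl.calibration(name): a dict with "fx", "fy", "cx", "cy" (pixels), "k1" (the pictures are not rectified: a ray, as slopes to the right and down, at radius r is drawn at 1 + k1 r^2 times it, then the intrinsics apply), "pose" (4x4, takes a point from camera to world coordinates). Camera axes: x right, y up, looking along -z (the intrinsics and any distortion apply to the point x, -y, -z); pixel columns grow to the right and rows downward; lengths in m; the calibration is good to about 2 mm. A picture is of the moment at which its call begins: read the wrist's pose just before it. calibration takes no time and is no camera call; for the wrist camera it gives the pose at the moment of the call.
A pose or a line that the arm cannot do raises ctrl.PlanningError and nothing moves.
- ctrl.finish_job(): hands the job in, once; it reports no verdict.
Trained networks look in the newest picture that a camera, given by its name, has taken for a name from the list of things; names that differ only in an ending like _2 or _b are one class to them, and where a whole thing is asked for, a point or a joint stands for the part that bears it (a point fixed in the world has none). Each returns a list of dicts, best first, with "conf" (0 to 1); they miss things now and then, are a little off and sometimes report something else, mostly with a low value. They report only what shows in the picture. A call takes as long as a camera call. They do not tell look-alikes from the thing itself.
- ctrl.boxes_of(name, camera): "pixel" ([column, row] in pixels, amid what is visible of it).
The state is a dict: "time_s": time; "joint_pos": joint angles; "qd": joint speeds; "effort": joint torques, N m; "ee_pos": TCP position; "eef_rot": TCP orientation; "wrist_force": force on the tool from outside, world axes, zero at the start; "moment": the same for the moment, N m; "grip_width": finger opening in m.
Only numpy, scipy, OpenCV 4.12 (cv2) and the standard library are available. Lean on these libraries where they do the work, as an engineer would, in place of code of your own. Each camera call takes 0.05 s, during which the arm holds its last target.

## Working session

There is one attempt and no reset: what is moved stays moved. The work goes in short steps, each a Python script; the robot and the scene stay as the last script left them, time stands still between calls to the robot, and variables do not carry over. Pictures are saved under pics/ and viewed, and the job is handed in when it is done.

```bash
ls; mkdir -p pics; python3 - <<'E'
from rig import ctrl
import cv2
s=ctrl.read_state();print(s['time_s'],s['ee_pos'],s['grip_width'])
for n in("scene","top"):
    im=ctrl.read_camera(n);cv2.imwrite(f"pics/{n}0.png",im[:,:,::-1])
    c=ctrl.calibration(n);print(n,c)
E
```

```text
pics
0.0 [ 0.28985043 -0.58099884  0.23024425] 0.08536826088337703
scene {'fx': 457.8330102037174, 'fy': 457.8330102037174, 'cx': 313.92332839775804, 'cy': 242.91502274836415, 'k1': -0.03973158777104592, 'pose': array([[ 0.48174321,  0.45218972, -0.75063169, -0.13062087],
       [-0.87628852,  0.25490755, -0.40882829, -0.3770818 ],
       [ 0.00647374,  0.85472019,  0.51904864,  0.53918586],
       [ 0.        ,  0.        ,  0.        ,  1.        ]])}
top {'fx': 540.5288498867149, 'fy': 540.5288498867149, 'cx': 317.8386906348845, 'cy': 247.66755798732441, 'k1': -0.0774471715689481, 'pose': array([[ 3.06721910e-03,  9.89573728e-01, -1.43994544e-01,
         3.65980555e-01],
       [-9.99684894e-01, -5.53195387e-04, -2.50959524e-02,
        -4.54335061e-02],
       [-2.49139523e-02,  1.44026145e-01,  9.89260211e-01,
         1.36673452e+00],
       [ 0.00000000e+00,  0.00000000e+00,  0.00000000e+00,
         1.00000000e+00]])}
```

View pics/scene0.png

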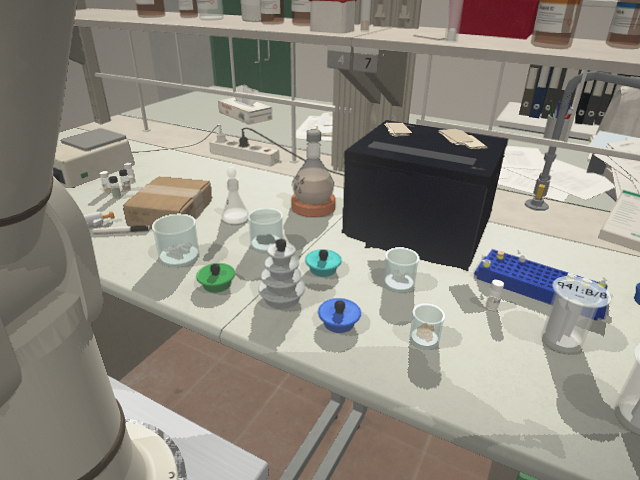

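View pics/top0.png

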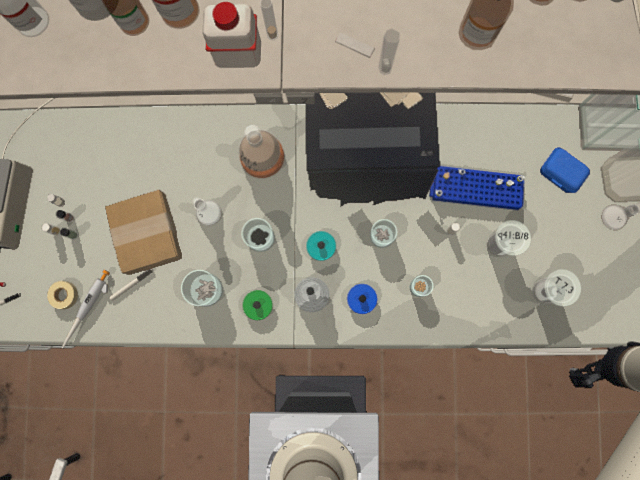

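The pile is at top-view (312,292). Its look-alikes are green (258,304), turquoise (321,246) and blue (362,299). The jars are largest (202,288), large (258,234), medium (383,233) and small (421,286). Next I'll check close crops.

```bash
cat > h.py <<'E'
import numpy as np, cv2
def proj(c,P):
    P=np.atleast_2d(P);T=np.linalg.inv(c['pose']);q=P@T[:3,:3].T+T[:3,3]
    x=q[:,0]/-q[:,2];y=-q[:,1]/-q[:,2];r=1+c['k1']*(x*x+y*y)
    return np.c_[c['fx']*x*r+c['cx'],c['fy']*y*r+c['cy']]
def unproj(c,px,z):
    K=np.array([[c['fx'],0,c['cx']],[0,c['fy'],c['cy']],[0,0,1]])
    u=cv2.undistortPoints(np.array([[px]],float),K,np.array([c['k1'],0,0,0.]))[0,0]
    d=c['pose'][:3,:3]@np.array([u[0],-u[1],-1]);o=c['pose'][:3,3]
    return o+d*(z-o[2])/d[2]
def circ(c,x,y,z,r,n=72):
    t=np.linspace(0,2*np.pi,n,endpoint=False)
    return proj(c,np.c_[x+r*np.cos(t),y+r*np.sin(t),np.full(n,z)])
J=dict(small=(.025,.022,.058),medium=(.031,.028,.066),large=(.037,.034,.074),largest=(.043,.040,.082))
E
python3 - <<'E'
from rig import ctrl
from h import *
t=cv2.imread('pics/top0.png');s=cv2.imread('pics/scene0.png')
cv2.imwrite('pics/topc.png',cv2.resize(t[205:325,170:450],None,fx=2.85,fy=2.85,interpolation=cv2.INTER_CUBIC))
cv2.imwrite('pics/scc.png',cv2.resize(s[205:355,140:460],None,fx=2.5,fy=2.5,interpolation=cv2.INTER_CUBIC))
ct=ctrl.calibration('top')
for n,px in dict(largest=(202,288),large=(258,234),medium=(383,233),small=(421,286)).items():
    print(n,unproj(ct,px,J[n][2]))
print('pile',unproj(ct,(312,291),.127))
for n,px in dict(green=(258,304),turq=(321,246),blue=(362,299)).items(): print(n,unproj(ct,px,.025))
for nm in['jar_small','jar_medium','jar_large','jar_largest','lid_small','conical_flask','vial']:
    for cam in('top','scene'):
        print(nm,cam,[(np.round(d['pixel']),round(d['conf'],2)) for d in ctrl.boxes_of(nm,cam)][:3])
E
```

```text
largest [0.45535604 0.26486004 0.082     ]
large [0.5878715 0.1332638 0.074    ]
medium [ 0.59135501 -0.17121621  0.066     ]
small [ 0.4626453  -0.26211728  0.058     ]
pile [ 0.44601183 -0.00089641  0.127     ]
green [0.42002063 0.13679234 0.025     ]
turq [ 0.56550569 -0.01932019  0.025     ]
blue [ 0.43293945 -0.12103249  0.025     ]
jar_small top [(array([420., 286.]), 0.85)]
jar_small scene [(array([426., 326.]), 0.97), (array([282., 300.]), 0.45)]
jar_medium top [(array([383., 231.]), 0.93)]
jar_medium scene [(array([400., 268.]), 0.71)]
jar_large top [(array([257., 235.]), 0.83), (array([322., 304.]), 0.36)]
jar_large scene [(array([233., 203.]), 0.72), (array([265., 227.]), 0.59)]
jar_largest top [(array([203., 287.]), 0.7)]
jar_largest scene [(array([174., 237.]), 0.95)]
lid_small top [(array([310., 289.]), 0.84)]
lid_small scene [(array([279., 250.]), 0.95)]
conical_flask top [(array([204., 212.]), 0.89)]
conical_flask scene [(array([233., 203.]), 0.73)]
vial top []
vial scene [(array([492., 294.]), 0.78)]
```

View pics/topc.png

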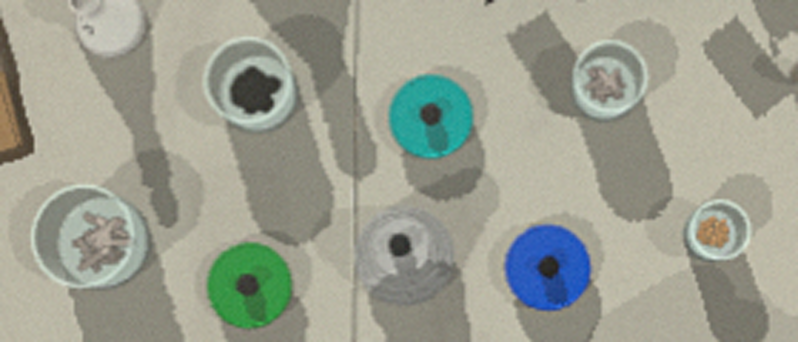

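View pics/scc.png

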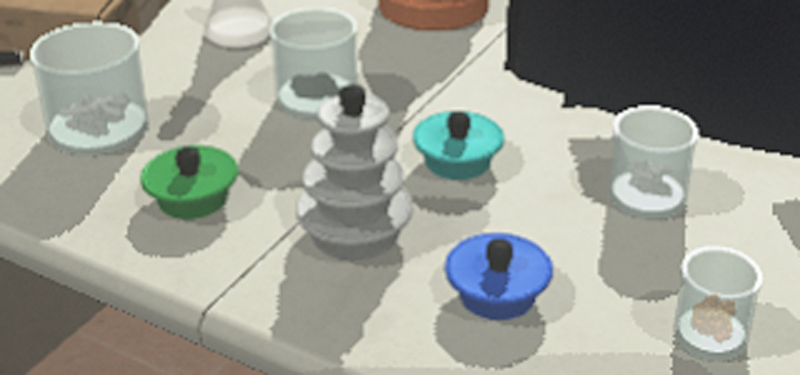

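The crops confirm the target: the grey steel pile is distinct from the three coloured lids, and each jar can be told by its contents. Next I'll take a wrist view for refinement.

```bash
python3 - <<'E'
from rig import ctrl
from h import *
ct=ctrl.calibration('top')
print('box front bottom',unproj(ct,(370,200),0),unproj(ct,(440,195),0),'flask',unproj(ct,(206,214),.03))
c=ctrl.calibration('wrist');s=ctrl.read_state()
T=np.eye(4);T[:3,:3]=s['eef_rot'];T[:3,3]=s['ee_pos']
print(np.round(s['eef_rot'],3));print('cam in tcp',np.round(np.linalg.inv(T)@c['pose'],3),c['fx'],c['k1'])
for yaw in (0,np.pi/2,-np.pi/2,np.pi):
    cy,sy=np.cos(yaw),np.sin(yaw)
    R=np.array([[cy,sy,0],[sy,-cy,0],[0,0,-1]])
    for p in[(.45,0,.4),(.446,0,.11),(.446,0,.03),(.46,-.262,.1),(.59,-.17,.1),(.588,.133,.1),(.455,.265,.1)]:
        q=ctrl.ik(p,R);print(round(yaw,2),p,None if q is None else np.round(q,2))
E
```

```text
box front bottom [ 0.68942653 -0.14532781  0.        ] [ 0.7026013  -0.32686515  0.        ] flask [0.64731506 0.27351631 0.03      ]
[[ 0.895  0.446  0.   ]
 [ 0.446 -0.895 -0.   ]
 [ 0.     0.    -1.   ]]
cam in tcp [[ 0.     0.953  0.302  0.078]
 [ 1.    -0.     0.    -0.001]
 [ 0.     0.302 -0.953 -0.142]
 [ 0.     0.     0.     1.   ]] 359.81945002156675 -0.06320711273771229
0 (0.45, 0, 0.4) [ 1.03  0.   -1.08  1.77  0.    1.37 -1.62]
0 (0.446, 0, 0.11) [ 0.6   0.39 -0.77  2.14  0.4   0.76 -1.99]
0 (0.446, 0, 0.03) [ 0.42  0.51 -0.56  2.18  0.5   0.58 -2.08]
0 (0.46, -0.262, 0.1) [ 0.82  0.47 -0.44  1.96  0.28  0.77 -1.34]
0 (0.59, -0.17, 0.1) [ 0.59  0.6  -0.47  1.74  0.34  0.88 -1.6 ]
0 (0.588, 0.133, 0.1) [ 0.29  0.67 -0.76  1.77  0.56  0.94 -2.28]
0 (0.455, 0.265, 0.1) [-0.    0.53 -0.72  1.96  0.47  0.83 -2.56]
1.57 (0.45, 0, 0.4) [ 1.33  0.02 -1.38  1.76  0.02  1.37 -0.06]
1.57 (0.446, 0, 0.11) [ 0.72  0.44 -0.92  2.14  0.5   0.79 -0.51]
1.57 (0.446, 0, 0.03) [ 0.55  0.56 -0.73  2.17  0.65  0.63 -0.64]
1.57 (0.46, -0.262, 0.1) [ 1.03  0.53 -0.71  1.95  0.46  0.83  0.07]
1.
[... 413 characters left out ...]
  -0.84  0.97 -1.94]
-1.57 (0.59, -0.17, 0.1) [-0.58  1.08  1.35  1.78 -1.12  1.28 -2.06]
-1.57 (0.588, 0.133, 0.1) [ 0.57  1.   -1.31  1.76  1.03  1.25  2.12]
-1.57 (0.455, 0.265, 0.1) [ 0.35  0.88 -1.3   1.95  0.97  1.13  1.77]
3.14 (0.45, 0, 0.4) [ 1.23  0.01 -1.27  1.77  0.01  1.37  1.52]
3.14 (0.446, 0, 0.11) [ 0.82  0.51 -1.06  2.13  0.61  0.84  0.96]
3.14 (0.446, 0, 0.03) [ 0.6   0.59 -0.79  2.17  0.7   0.65  0.88]
3.14 (0.46, -0.262, 0.1) [ 1.21  0.64 -0.97  1.95  0.67  0.92  1.47]
3.14 (0.59, -0.17, 0.1) [ 0.9   0.78 -0.96  1.73  0.73  1.03  1.25]
3.14 (0.588, 0.133, 0.1) [ 0.45  0.8  -1.03  1.76  0.79  1.06  0.7 ]
3.14 (0.455, 0.265, 0.1) [ 0.31  0.8  -1.21  1.95  0.88  1.06  0.27]
```

```bash
cat >> h.py <<'E'
def Rz(yaw):
    cy,sy=np.cos(yaw),np.sin(yaw);return np.array([[cy,sy,0],[sy,-cy,0],[0,0,-1.]])
import pickle
def snap(ctrl,name):
    c=ctrl.calibration('wrist');im=ctrl.read_camera('wrist')[:,:,::-1].copy()
    cv2.imwrite(f'pics/{name}.png',im);pickle.dump(c,open(f'pics/{name}.pkl','wb'));return c,im
E
python3 - <<'E'
from rig import ctrl
from h import *
ctrl.move_to((.46,-.12,.33),Rz(0));ctrl.hold(.2);snap(ctrl,'w1')
print(ctrl.read_state()['time_s'])
ctrl.move_to((.46,.10,.33),Rz(0));ctrl.hold(.2);snap(ctrl,'w2')
print(ctrl.read_state()['time_s'],ctrl.read_state()['ee_pos'])
E
```

```text
2.875
4.0083 [0.46037961 0.09849054 0.32987572]
```

View pics/w1.png

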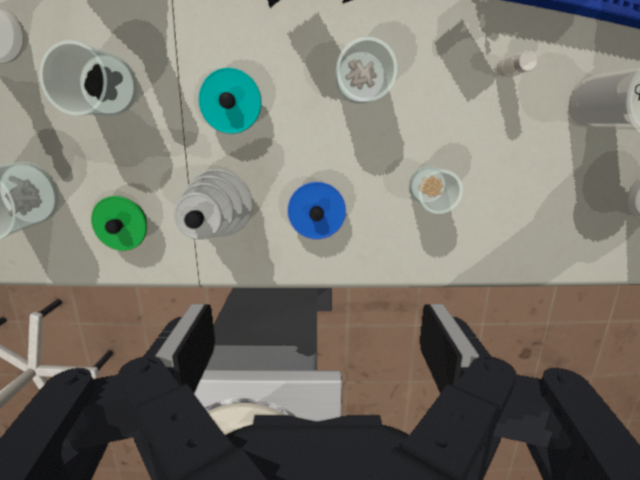

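View pics/w2.png

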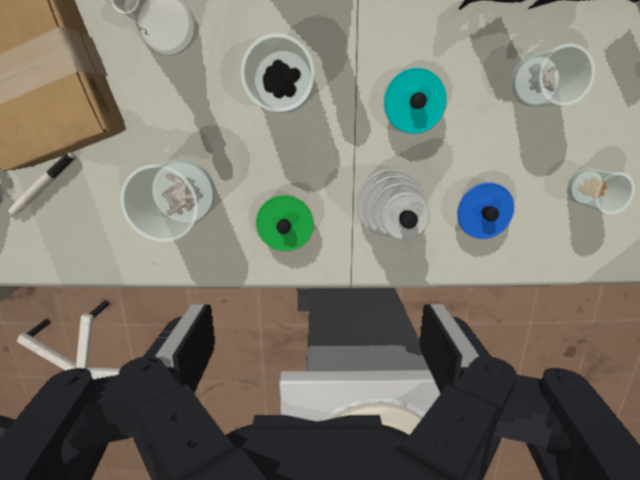

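```bash
cat >> h.py <<'E'
from scipy.ndimage import map_coordinates
from scipy.optimize import minimize
def edge(im):
    g=cv2.GaussianBlur(im.astype(np.float32),(0,0),1.2)
    m=0
    for k in range(3):
        gx=cv2.Sobel(g[:,:,k],cv2.CV_32F,1,0);gy=cv2.Sobel(g[:,:,k],cv2.CV_32F,0,1);m=m+np.hypot(gx,gy)
    return np.minimum(m,np.percentile(m,97))/np.percentile(m,97)
def score(views,xy,circs):
    s=0
    for c,e in views:
        for z,r in circs:
            p=circ(c,xy[0],xy[1],z,r);s+=map_coordinates(e,[p[:,1],p[:,0]],order=1).mean()
    return s
def fit(views,xy,circs,R=.012):
    best=None
    for step,rad in((.0015,R),(.0004,.002)):
        g=np.arange(-rad,rad+1e-9,step);c0=np.array(best[1] if best else xy)
        for a in g:
            for b in g:
                v=score(views,c0+[a,b],circs)
                if best is None or v>best[0]: best=(v,tuple(c0+[a,b]))
    return best
E
python3 - <<'E'
from rig import ctrl
from h import *
V={}
for n in('top','scene'): V[n]=(ctrl.calibration(n),edge(cv2.imread(f'pics/{n}0.png')))
for n in('w1','w2'): V[n]=(pickle.load(open(f'pics/{n}.pkl','rb')),edge(cv2.imread(f'pics/{n}.png')))
G=dict(largest=(.455,.265),large=(.588,.133),medium=(.591,-.171),small=(.4626,-.262))
out={}
for n,g in G.items():
    ro,ri,z=J[n];cs=[(z,ro),(z,ri)]
    for vs in(['top'],['scene'],['w1'],['w2'],['w1','w2'],['top','w1','w2']):
        if n=='largest' and 'w1' in vs: vs=[v for v in vs if v!='w1']
        if not vs: continue
        b=fit([V[v] for v in vs],g,cs);print(n,vs,np.round(b[1],4),round(b[0]/len(vs)/2,2))
    out[n]=b[1]
for i,(n,r) in enumerate((('lid_largest',.0435),('lid_large',.0375),('lid_medium',.0315),('lid_small',.0255))):
    z=27e-3*i+.027
    for vs in(['top'],['scene'],['w1'],['w2'],['w1','w2']):
        b=fit([V[v] for v in vs],(.446,-.001),[(z,r)]);print(n,vs,np.round(b[1],4),round(b[0]/len(vs),2))
pickle.dump(out,open('jars.pkl','wb'))
for v in('w1','w2'):
    im=cv2.imread(f'pics/{v}.png')
    for n,p in out.items():
        for r in J[n][:2]: cv2.polylines(im,[np.int32(np.round(circ(V[v][0],*p,J[n][2],r)*8))],True,(0,0,255),1,cv2.LINE_AA,3)
    m=im.max(2)<60
    nn,l,st,ce=cv2.connectedComponentsWithStats(m.astype(np.uint8))
    for k in range(1,nn):
        if 60<st[k,4]<600: print(v,'dark',ce[k].round(1),st[k,4],unproj(V[v][0],ce[k],.120).round(4),unproj(V[v][0],ce[k],.039).round(4))
    cv2.imwrite(f'pics/{v}o.png',im)
E
```

```text
largest ['top'] [0.4558 0.2699] 0.53
largest ['scene'] [0.4603 0.279 ] 0.59
largest ['w2'] [0.4542 0.2748] 0.52
largest ['w2'] [0.4542 0.2748] 0.52
largest ['top', 'w2'] [0.4542 0.2744] 0.5
large ['top'] [0.5932 0.119 ] 0.57
large ['scene'] [0.5854 0.1349] 0.41
large ['w1'] [0.5903 0.1382] 0.61
large ['w2'] [0.5887 0.1379] 0.61
large ['w1', 'w2'] [0.5891 0.1383] 0.6
large ['top', 'w1', 'w2'] [0.5887 0.1379] 0.56
medium ['top'] [ 0.5914 -0.1703] 0.67
medium ['scene'] [ 0.6015 -0.1721] 0.66
medium ['w1'] [ 0.5921 -0.1691] 0.65
medium ['w2'] [ 0.5947 -0.1703] 0.49
medium ['w1', 'w2'] [ 0.5921 -0.1691] 0.56
medium ['top', 'w1', 'w2'] [ 0.5921 -0.1695] 0.59
small ['top'] [ 0.4619 -0.2627] 0.58
small ['scene'] [ 0.4596 -0.2654] 0.57
small ['w1'] [ 0.4611 -0.2624] 0.51
small ['w2'] [ 0.4618 -0.262 ] 0.43
small ['w1', 'w2'] [ 0.4615 -0.2624] 0.47
small ['top', 'w1', 'w2'] [ 0.4615 -0.2627] 0.5
lid_largest ['top'] [ 0.455  -0.0123] 0.25
lid_largest ['scene'] [0.4415 0.0013] 0.43
lid_largest ['w1'] [0.4411 0.0095] 0.29
lid_largest ['w2'] [0.4423 0.0095] 0.29
lid_largest ['w1', 'w2'] [0.4411 0.
[... 1164 characters left out ...]
 -0.1015  0.12  ] [ 0.6724 -0.1477  0.039 ]
w2 dark [94.1 86.1] 63 [0.5771 0.3074 0.12  ] [0.5862 0.3553 0.039 ]
w2 dark [417.8 100.2] 192 [0.5609 0.0056 0.12  ] [ 0.5662 -0.016   0.039 ]
w2 dark [ 59.8 166.1] 243 [0.5036 0.356  0.12  ] [0.4957 0.4151 0.039 ]
w2 dark [489.7 213.3] 173 [ 0.4533 -0.0765  0.12  ] [ 0.4339 -0.117   0.039 ]
w2 dark [407.9 219. ] 239 [0.4474 0.0073 0.12  ] [ 0.4266 -0.0139  0.039 ]
w2 dark [283.5 226.3] 151 [0.44   0.1333 0.12  ] [0.4175 0.1411 0.039 ]
w2 dark [ 99.7 308. ] 111 [0.3458 0.3438 0.12  ] [0.3016 0.4001 0.039 ]
w2 dark [168.7 327.9] 142 [0.3215 0.2674 0.12  ] [0.2717 0.3061 0.039 ]
w2 dark [ 38.8 327.4] 130 [0.319  0.4251 0.12  ] [0.2686 0.5002 0.039 ]
```

View pics/w2o.png

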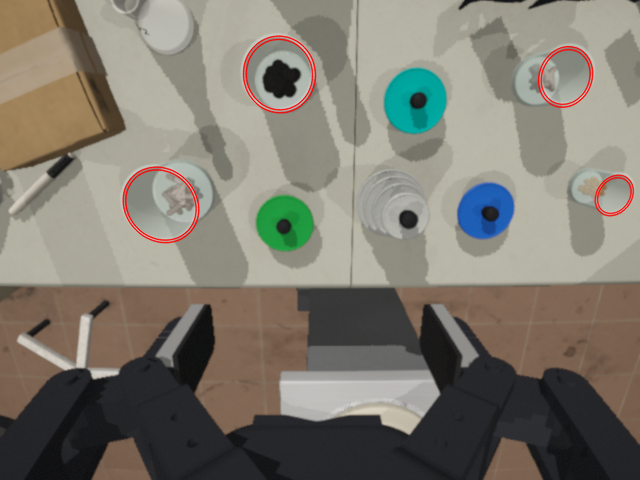

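```bash
python3 - <<'E'
from rig import ctrl
from h import *
ctrl.move_gripper(.045,40)
ctrl.move_to((.448,.0065,.20),Rz(np.pi/2));ctrl.hold(.15);snap(ctrl,'p1')
s=ctrl.read_state();print(s['time_s'],s['ee_pos'],s['grip_width'],s['wrist_force'])
E
```

```text
6.0917 [0.44829529 0.00672162 0.20031195] 0.045181898404253955 [-0.55745356 -0.7563503  -0.73589067]
```

View pics/p1.png

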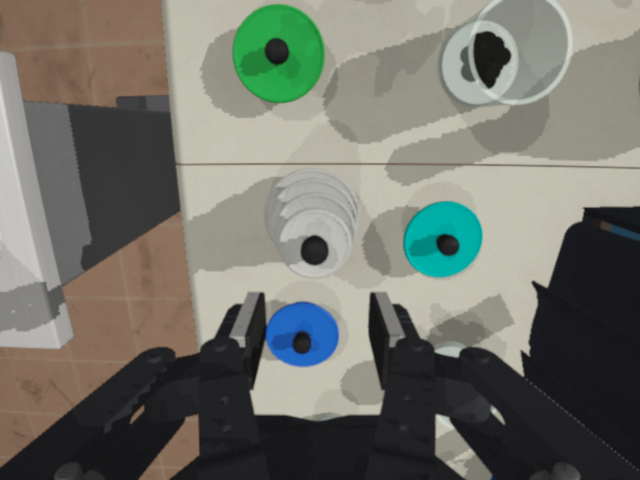

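```bash
cat >> h.py <<'E'
def knob(c,im,px,z):
    m=(im.max(2)<60).astype(np.uint8);n,l,st,ce=cv2.connectedComponentsWithStats(m)
    k=min((k for k in range(1,n) if 60<st[k,4]<4000),key=lambda k:np.hypot(*(ce[k]-px)))
    return ce[k].round(1),st[k],unproj(c,ce[k],z).round(4)
E
python3 - <<'E'
from h import *
c=pickle.load(open('pics/p1.pkl','rb'));im=cv2.imread('pics/p1.png');V=[(c,edge(im))]
print(knob(c,im,(315,250),.119))
for i,r in enumerate((.0435,.0375,.0315,.0255)): print(fit(V,(.447,.006),[(27e-3*i+.027,r)],.008))
E
```

```text
(array([314., 250.]), array([301, 236,  27,  28, 580], dtype=int32), array([0.4466, 0.0071, 0.119 ]))
(np.float32(0.27609757), (np.float64(0.456), np.float64(0.012599999999999997)))
(np.float32(0.26655757), (np.float64(0.4536), np.float64(0.008599999999999997)))
(np.float32(0.27957952), (np.float64(0.4552), np.float64(0.013399999999999995)))
(np.float32(0.28579524), (np.float64(0.4476), np.float64(0.0062999999999999974)))
```

```bash
cat >> h.py <<'E'
def st(ctrl,t=''):
    s=ctrl.read_state();print(t,round(s['time_s'],2),s['ee_pos'].round(4),round(s['grip_width'],4),np.round(s['wrist_force'],1))
Y=Rz(np.pi/2)
def pick(ctrl,x,y,z0):
    "z0 lid origin height; TCP starts above"
    ctrl.movel((x,y,z0+.05),.2,Y);ctrl.movel((x,y,z0+.0295),.06);st(ctrl,'down')
    ctrl.move_gripper(0,40);st(ctrl,'grip')
    ctrl.movel((x,y,z0+.065),.08);ctrl.movel((x,y,max(.2,z0+.1)),.25);st(ctrl,'lift')
E
python3 - <<'E'
from rig import ctrl
from h import *
pick(ctrl,.447,.0068,.081)
ctrl.move_to((.4615,-.2626-.03,.22),Y);ctrl.hold(.15);snap(ctrl,'j1');st(ctrl)
E
```

```text
down 7.08 [0.4468 0.0069 0.1103] 0.0451 [-0.2  0.3 -0.4]
grip 7.44 [0.4473 0.0068 0.1107] 0.017 [ 0.2 -0.2  0.9]
lift 8.4 [0.4474 0.0064 0.2004] 0.0167 [ 0.2  0.1 -0.8]
 9.75 [ 0.4622 -0.2908  0.2202] 0.0168 [-0.   0.3 -1.3]
```

View pics/j1.png

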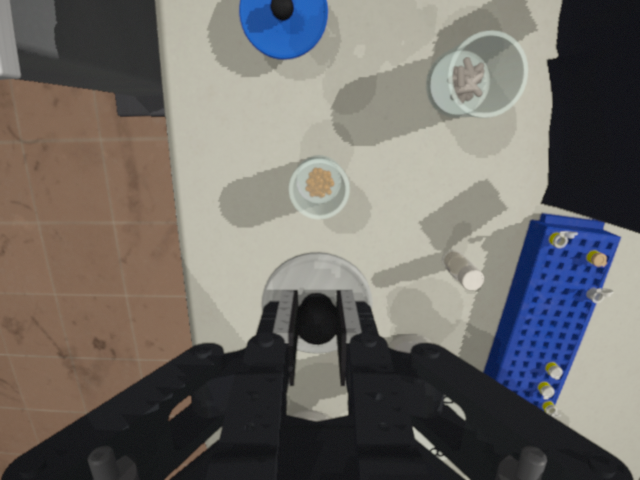

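```bash
cat >> h.py <<'E'
def refine(name,n,g,tcp,draw=True):
    c=pickle.load(open(f'pics/{name}.pkl','rb'));im=cv2.imread(f'pics/{name}.png');V=[(c,edge(im))]
    ro,ri,z=J[n];b=fit(V,g,[(z,ro),(z,ri)],.008)
    print('jar',np.round(b[1],4),b[0]/2)
    # lid: flange arc away from fingers (camera side)
    zo=tcp[2]-.0295;r=dict(small=.0255,medium=.0315,large=.0375,largest=.0435)[n]
    best=None
    for dx in np.arange(-.004,.0041,.0005):
        for dy in np.arange(-.004,.0041,.0005):
            p=circ(c,tcp[0]+dx,tcp[1]+dy,zo+.027,r)[7:30]
            v=map_coordinates(V[0][1],[p[:,1],p[:,0]],order=1).mean()
            if best is None or v>best[0]: best=(v,dx,dy)
    print('lid off',best)
    for q in(circ(c,*b[1],z,ro),circ(c,*b[1],z,ri),circ(c,tcp[0]+best[1],tcp[1]+best[2],zo+.027,r)):
        cv2.polylines(im,[np.int32(q*8)],True,(0,0,255),1,cv2.LINE_AA,3)
    cv2.imwrite(f'pics/{name}o.png',im);return b[1],best
E
python3 - <<'E'
from h import *
refine('j1','small',(.4615,-.2626),(.4622,-.2908,.2202))
E
```

```text
jar [ 0.464  -0.2635] 0.45342407
lid off (np.float32(0.5813663), np.float64(0.0005000000000000004), np.float64(0.0025000000000000005))
```

View pics/j1o.png

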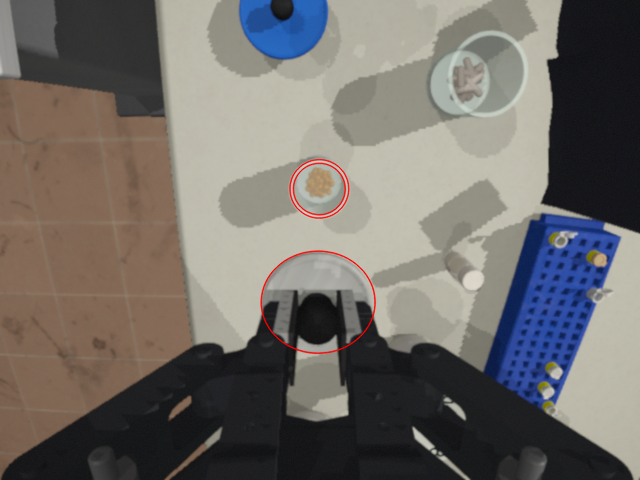

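```bash
python3 - <<'E'
from h import *
a=cv2.imread('pics/j1.png')[235:365,240:400];b=cv2.imread('pics/j1o.png')[235:365,240:400]
cv2.imwrite('pics/j1c.png',np.hstack([cv2.resize(x,None,fx=2.5,fy=2.5,interpolation=cv2.INTER_CUBIC) for x in(a,b)]))
E
```

```text
(no output)
```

View pics/j1c.png

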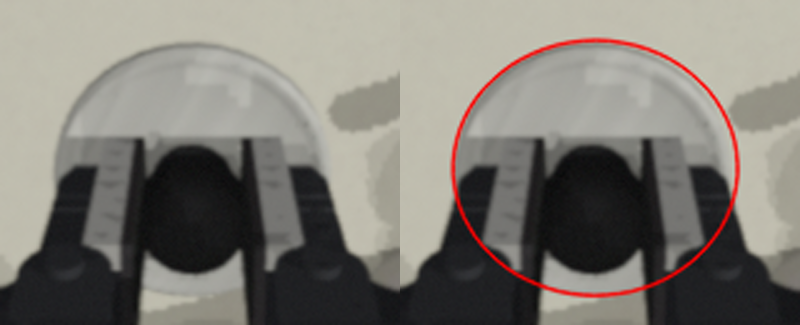

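```bash
python3 - <<'E'
from h import *
c=pickle.load(open('pics/j1.pkl','rb'));im=cv2.imread('pics/j1.png');e=edge(im);tcp=(.4622,-.2908,.2202)
res=[]
for z in np.arange(.204,.2241,.001):
  for dx in np.arange(-.004,.0041,.0005):
    for dy in np.arange(-.004,.0041,.0005):
        q=circ(c,tcp[0]+dx,tcp[1]+dy,z,.0255)
        p=np.r_[q[6:31]];res.append((map_coordinates(e,[p[:,1],p[:,0]],order=1).mean(),round(z,3),round(dx,4),round(dy,4)))
res.sort(reverse=True);[print(r) for r in res[:8]]
E
```

```text
(np.float32(0.59633875), np.float64(0.214), np.float64(0.0), np.float64(0.001))
(np.float32(0.59429646), np.float64(0.211), np.float64(0.0), np.float64(0.0))
(np.float32(0.5930943), np.float64(0.212), np.float64(0.0), np.float64(0.0005))
(np.float32(0.5880234), np.float64(0.215), np.float64(0.0), np.float64(0.0015))
(np.float32(0.5856774), np.float64(0.208), np.float64(0.0), np.float64(-0.001))
(np.float32(0.58468646), np.float64(0.209), np.float64(0.0), np.float64(-0.0005))
(np.float32(0.57985437), np.float64(0.218), np.float64(0.0005), np.float64(0.0025))
(np.float32(0.57841444), np.float64(0.217), np.float64(0.0), np.float64(0.002))
```

```bash
cat >> h.py <<'E'
def place(ctrl,x,y,zrim_o,zmin=-.004):
    """zrim_o: seated origin height"""
    zs=zrim_o+.0295
    ctrl.movel((x,y,zs+.045),.25,Y);ctrl.movel((x,y,zs+.012),.1);ctrl.hold(.1)
    f0=ctrl.read_state()['wrist_force'];d=.010
    while d>=zmin:
        ctrl.movel((x,y,zs+d),.03);f=ctrl.read_state()['wrist_force']-f0
        if abs(f[2])>5 or np.hypot(f[0],f[1])>6: break
        d-=.0015
    print('stop d',round(d,4),f.round(1));st(ctrl,'placed')
def release(ctrl,x,y):
    z=ctrl.read_state()['ee_pos'][2]
    ctrl.move_gripper(.045);st(ctrl,'open')
    ctrl.movel((x,y,z+.04),.12);ctrl.movel((x,y,max(.2,z+.1)),.3)
E
python3 - <<'E'
from rig import ctrl
from h import *
place(ctrl,.463,-.2635,.036); snap(ctrl,'s1')
E
```

```text
stop d -0.0005 [-4.6  1.2 16.8]
placed 12.93 [ 0.4636 -0.2637  0.0666] 0.0166 [-4.7  1.4 16.2]
```

View pics/s1.png

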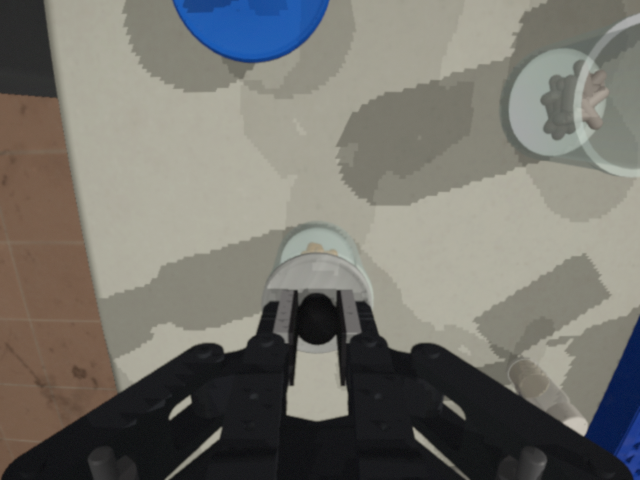

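```bash
python3 - <<'E'
from rig import ctrl
from h import *
release(ctrl,.463,-.2635);ctrl.hold(.1);snap(ctrl,'s1b')
ctrl.move_to((.447,.005,.18),Y);ctrl.hold(.15);c,im=snap(ctrl,'p2');st(ctrl)
print(knob(c,im,(315,250),.054+.038))
a=cv2.imread('pics/s1b.png');cv2.imwrite('pics/pp2.png',np.hstack([cv2.resize(a,(400,300)),cv2.resize(im,(400,300))]))
E
```

```text
open 13.37 [ 0.4628 -0.2634  0.0647] 0.0452 [-0.2  0.1  0.1]
 15.72 [0.4474 0.0037 0.1799] 0.0451 [ 0.3 -0.2  0.1]
(array([315.4, 242.4]), array([303, 229,  26,  27, 553], dtype=int32), array([0.4467, 0.0069, 0.092 ]))
```

View pics/pp2.png

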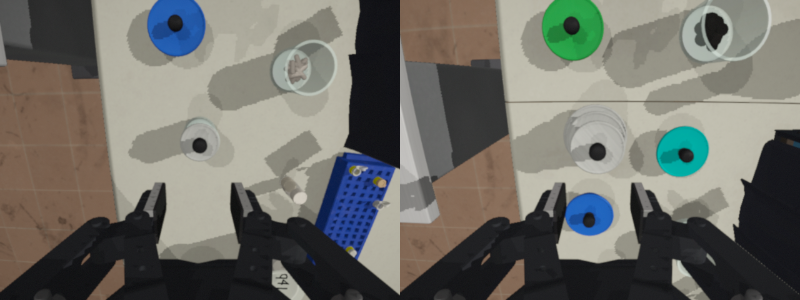

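```bash
python3 - <<'E'
from rig import ctrl
from h import *
pick(ctrl,.447,.0068,.054)
ctrl.move_to((.592,-.1695-.04,.22),Y);ctrl.hold(.15);snap(ctrl,'j2');st(ctrl);tcp=ctrl.read_state()['ee_pos']
refine('j2','medium',(.592,-.1695),tcp)
E
```

```text
down 16.75 [0.4468 0.0069 0.0833] 0.0455 [-0.   0.3 -0.2]
grip 17.12 [0.4473 0.0068 0.0837] 0.0168 [-0.6 -1.1  0.8]
lift 18.18 [0.447  0.0064 0.2001] 0.0165 [-1.   0.1 -1.6]
 19.4 [ 0.5919 -0.2076  0.2205] 0.0168 [-0.   0.2 -0.7]
jar [ 0.5949 -0.1708] 0.44612214
lid off (np.float32(0.5819712), np.float64(0.0), np.float64(0.002))
```

View pics/j2o.png

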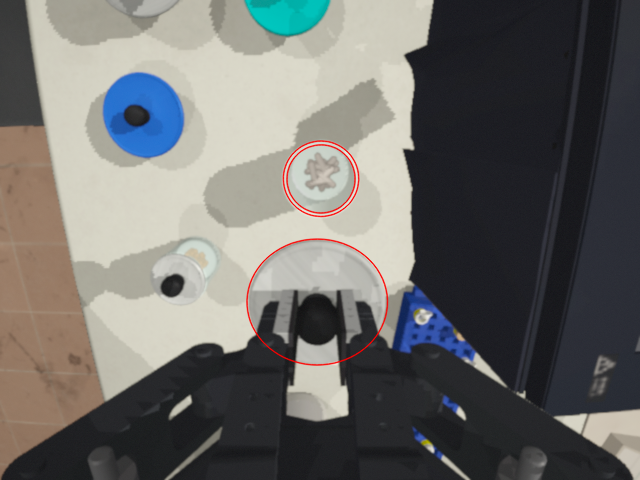

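```bash
python3 - <<'E'
from rig import ctrl
from h import *
place(ctrl,.5932,-.1703,.044); snap(ctrl,'s2')
E
```

```text
stop d -0.0005 [-3.4  0.8 10.4]
placed 22.57 [ 0.5936 -0.1703  0.0745] 0.0167 [-3.5  0.8  9.3]
```

View pics/s2.png

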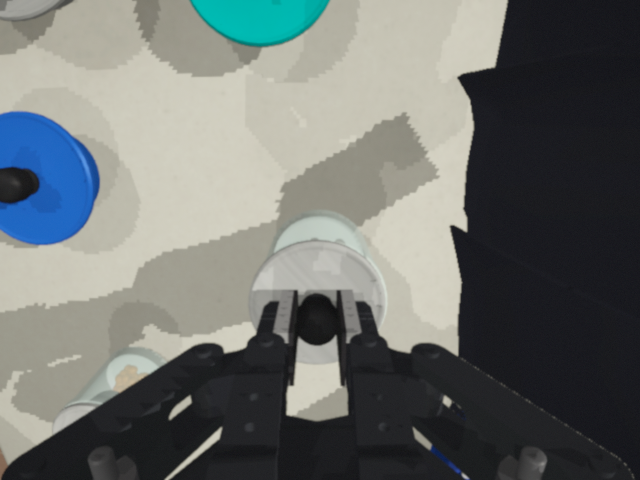

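Seated at the expected height. Releasing it and moving to the third lid.

```bash
python3 - <<'E'
from rig import ctrl
from h import *
release(ctrl,.5932,-.1703);ctrl.hold(.1);snap(ctrl,'s2b')
ctrl.move_to((.447,.005,.16),Y);ctrl.hold(.15);c,im=snap(ctrl,'p3');st(ctrl)
print(knob(c,im,(315,240),.027+.038))
a=cv2.imread('pics/s2b.png');cv2.imwrite('pics/pp3.png',np.hstack([cv2.resize(a,(400,300)),cv2.resize(im,(400,300))]))
E
```

```text
open 23.0 [ 0.593  -0.1703  0.0727] 0.0447 [ 0.1  1.1 -0.1]
 25.2 [0.4483 0.0043 0.1602] 0.0452 [-0.2 -0.4 -0.2]
(array([311.3, 239.2]), array([299, 226,  25,  27, 521], dtype=int32), array([0.4449, 0.0075, 0.065 ]))
```

View pics/pp3.png

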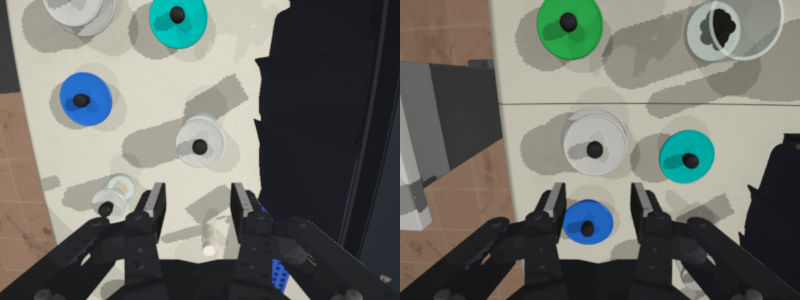

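```bash
python3 - <<'E'
from rig import ctrl
from h import *
pick(ctrl,.4455,.0075,.027)
ctrl.move_to((.5895,.138-.05,.24),Y);ctrl.hold(.15);snap(ctrl,'j3');st(ctrl);tcp=ctrl.read_state()['ee_pos']
refine('j3','large',(.589,.138),tcp)
E
```

```text
down 26.26 [0.4453 0.0075 0.0563] 0.045 [ 0.1 -0.5  0.7]
grip 26.62 [0.4458 0.0075 0.0568] 0.0171 [-0.5 -0.3  1.1]
lift 27.8 [0.4451 0.0069 0.1996] 0.0164 [-0.2  0.3 -1.4]
 28.72 [0.5886 0.0867 0.2394] 0.0163 [ 0.5 -0.8 -1. ]
jar [0.5904 0.1401] 0.62643266
lid off (np.float32(0.38259846), np.float64(-0.0015), np.float64(-0.0005))
```

View pics/j3o.png

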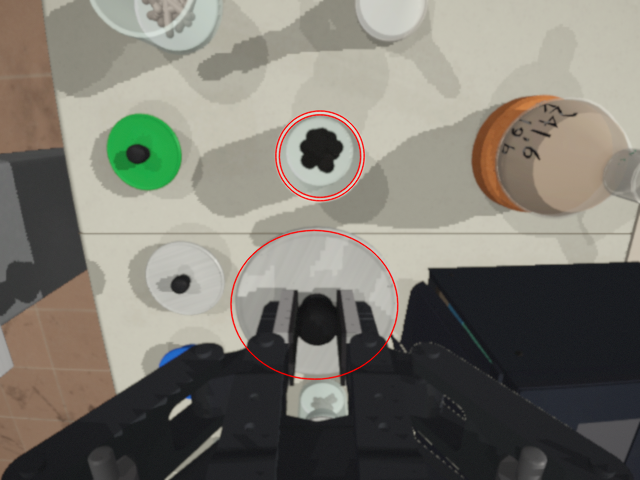

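```bash
python3 - <<'E'
from rig import ctrl
from h import *
place(ctrl,.590,.1392,.052); snap(ctrl,'s3')
E
```

```text
stop d -0.0005 [-4.9 -1.1  8.9]
placed 31.95 [0.5901 0.1393 0.0822] 0.0167 [-4.  -0.6  8.4]
```

View pics/s3.png

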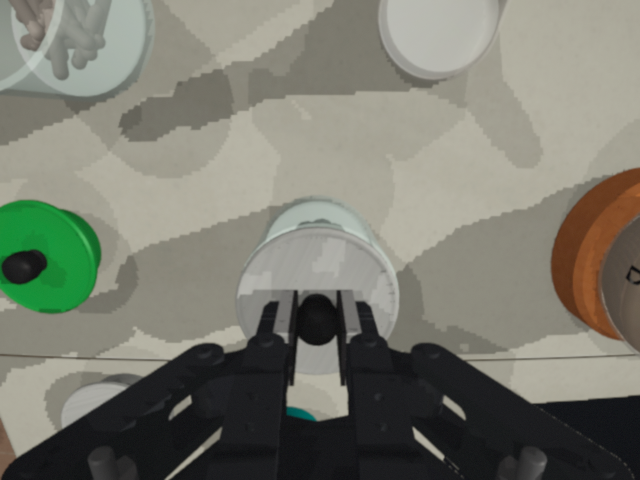

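Seated at the expected height. On to the last lid.

```bash
python3 - <<'E'
from rig import ctrl
from h import *
release(ctrl,.590,.1392);ctrl.hold(.1);snap(ctrl,'s3b')
ctrl.move_to((.446,.005,.14),Y);ctrl.hold(.15);c,im=snap(ctrl,'p4');st(ctrl)
print(knob(c,im,(315,240),.038))
a=cv2.imread('pics/s3b.png');cv2.imwrite('pics/pp4.png',np.hstack([cv2.resize(a,(400,300)),cv2.resize(im,(400,300))]))
E
```

```text
open 32.38 [0.5899 0.1391 0.0808] 0.0448 [ 0.3  0.  -0. ]
 34.47 [0.4476 0.0064 0.1406] 0.0446 [0.2 0.6 0.3]
(array([310.2, 240.5]), array([298, 228,  25,  26, 494], dtype=int32), array([0.4435, 0.0067, 0.038 ]))
```

View pics/pp4.png

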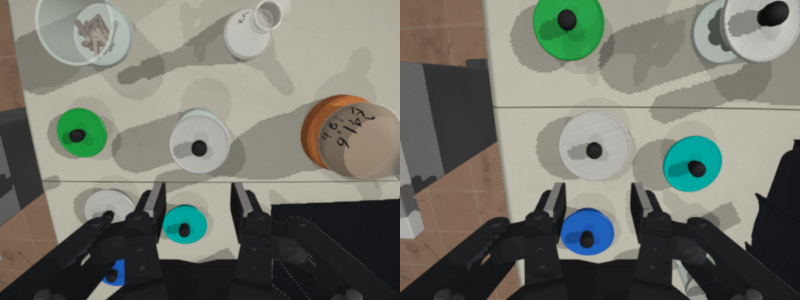

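```bash
python3 - <<'E'
from rig import ctrl
from h import *
pick(ctrl,.4443,.0068,.0)
ctrl.move_to((.4545,.274-.055,.25),Y);ctrl.hold(.15);snap(ctrl,'j4');st(ctrl);tcp=ctrl.read_state()['ee_pos']
refine('j4','largest',(.4545,.274),tcp)
c=pickle.load(open('pics/s3b.pkl','rb'));e=edge(cv2.imread('pics/s3b.png'))
print(fit([(c,e)],(.4545,.274),[(.082,.043),(.082,.04)],.008))
E
```

```text
down 35.56 [0.4441 0.0068 0.0293] 0.0452 [-0.3  0.3  0.5]
grip 35.92 [0.4447 0.0068 0.0298] 0.0164 [ 0.2 -0.1  1.4]
lift 37.21 [0.4434 0.0061 0.1989] 0.0162 [-0.8  0.7 -0.7]
 38.28 [0.4549 0.2168 0.2492] 0.0167 [-0.3 -1.  -0.5]
jar [0.4563 0.2765] 0.6369089
lid off (np.float32(0.39099786), np.float64(-0.002), np.float64(-0.001))
(np.float32(0.8015279), (np.float64(0.4566), np.float64(0.2757)))
```

View pics/j4o.png

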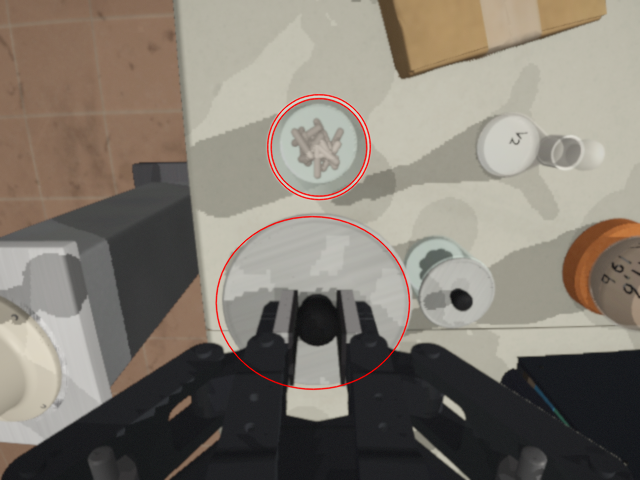

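```bash
python3 - <<'E'
from rig import ctrl
from h import *
place(ctrl,.4558,.2755,.060); snap(ctrl,'s4')
E
```

```text
stop d -0.0005 [-3.1 -1.6 10. ]
placed 41.53 [0.4559 0.2756 0.09  ] 0.0168 [-3.1 -2.2  9. ]
```

View pics/s4.png

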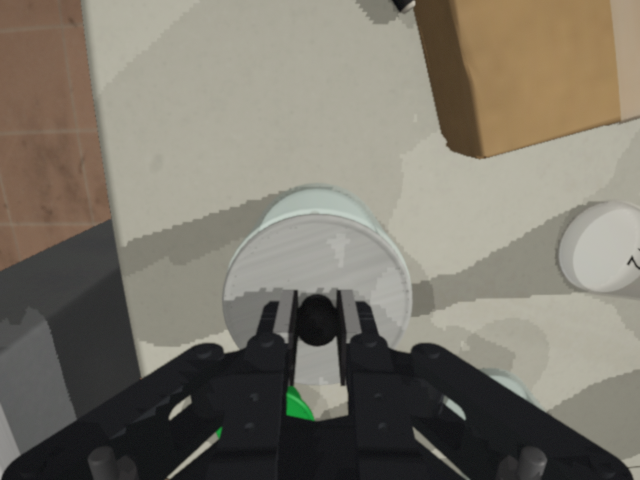

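```bash
python3 - <<'E'
from rig import ctrl
from h import *
release(ctrl,.4558,.2755)
ctrl.move_to((.42,.0,.40),Y)
ctrl.hold(.2);st(ctrl)
S=ctrl.read_camera('scene')[:,:,::-1].copy();cv2.imwrite('pics/scF.png',S)
T=ctrl.read_camera('top')[:,:,::-1].copy();cv2.imwrite('pics/topF.png',T)
cv2.imwrite('pics/scFc.png',cv2.resize(S[160:360,140:520],None,fx=2.1,fy=2.1,interpolation=cv2.INTER_CUBIC))
cv2.imwrite('pics/topFc.png',cv2.resize(T[190:325,170:480],None,fx=2.55,fy=2.55,interpolation=cv2.INTER_CUBIC))
E
```

```text
open 41.97 [0.4558 0.2755 0.0889] 0.0449 [-0.2 -0.6 -0.9]
 44.33 [0.4199 0.0007 0.3988] 0.0447 [-0.4  0.2  0.1]
```

View pics/scFc.png

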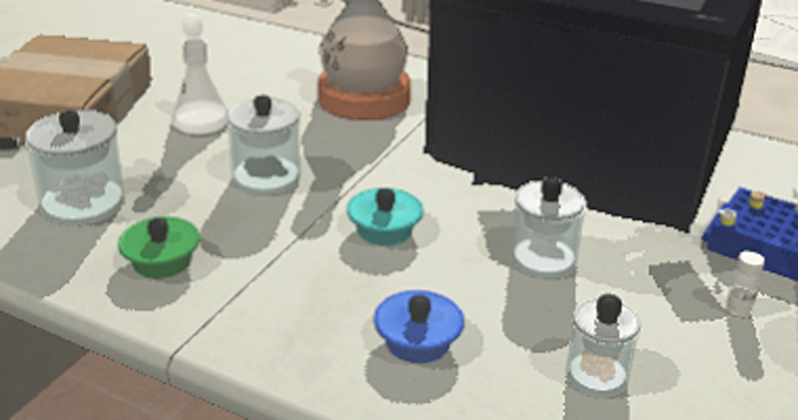

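View pics/topFc.png

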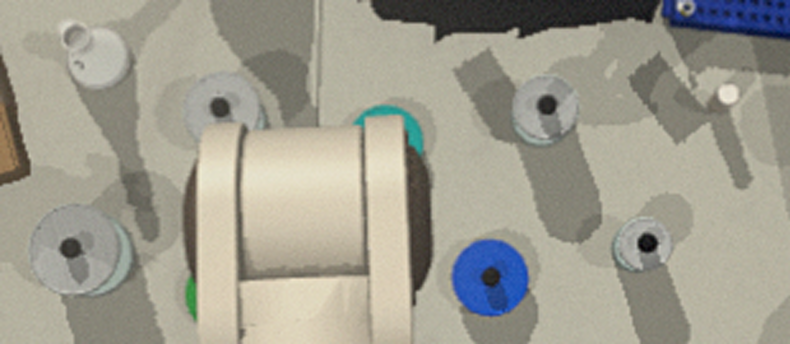

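```bash
python3 - <<'E'
from rig import ctrl
from h import *
c=ctrl.calibration('scene');im=cv2.imread('pics/scF.png');e=edge(im)
D=dict(small=(.463,-.2635,.0255),medium=(.593,-.170,.0315),large=(.590,.139,.0375),largest=(.456,.2755,.0435))
tiles=[]
big=cv2.resize(im,None,fx=5,fy=5,interpolation=cv2.INTER_CUBIC);raw=big.copy()
for n,(x,y,r) in D.items():
    H=J[n][2]
    b=fit([(c,e)],(x,y),[(H+.005,r),(H,r)],.008)[1]
    j=fit([(c,e)],(x,y),[(0.0,J[n][0])],.008)[1]
    k=proj(c,[[*b,H+.024-.0075]])[0]
    print(n,'lid',np.round(b,4),'jarbase',np.round(j,4),'knob pred px',k.round(1))
    for z,rr in((H+.005,r),(H,r)): cv2.polylines(big,[np.int32((circ(c,*b,z,rr)*5+2)*8)],True,(0,0,255),1,cv2.LINE_AA,3)
    cv2.circle(big,tuple(np.int32(k*5+2)),4,(0,255,255),-1)
    u=np.int32(proj(c,[[*b,H-.02]])[0]*5);sl=np.s_[u[1]-200:u[1]+200,u[0]-200:u[0]+200]
    tiles.append(np.vstack([cv2.resize(raw[sl],(200,200)),cv2.resize(big[sl],(200,200))]))
cv2.imwrite('pics/chk.png',np.hstack(tiles))
E
```

```text
small lid [ 0.4689 -0.2636] jarbase [ 0.472 -0.261] knob pred px [429.2 303. ]
medium lid [ 0.5985 -0.172 ] jarbase [ 0.602  -0.1734] knob pred px [402.7 247.3]
large lid [0.5947 0.1373] jarbase [0.599 0.148] knob pred px [265.6 207.9]
largest lid [0.4592 0.2754] jarbase [0.465  0.2845] knob pred px [172.7 215.5]
```

View pics/chk.png

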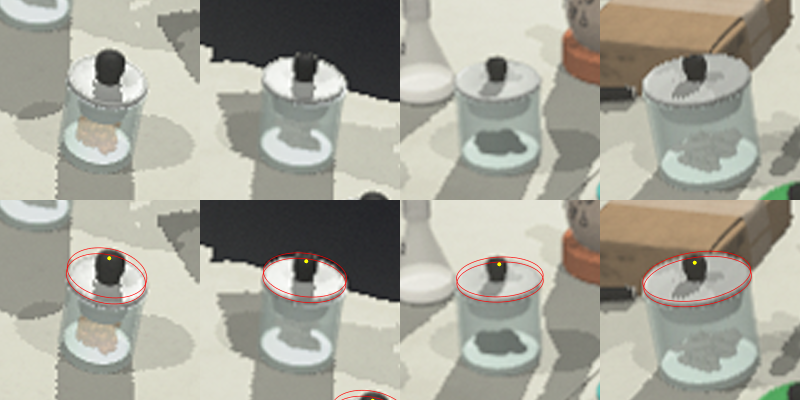

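```bash
python3 - <<'E'
from rig import ctrl
print(ctrl.finish_job())
E
```

```text
the job is handed in; nothing more can be done
None
```

I took the pile apart from the top down, put each steel lid on the jar it was made for, and handed the job in at about 44 s. I left the green, turquoise and blue look-alikes alone.

- **Seating:** all four lids stopped within about 1 mm of the expected seated height, with about 8–17 N of upward force at contact. In the final scene picture each flange lies flat on its rim, each knob is where a level lid would put it, and each skirt is inside the mouth.
- **Surroundings:** in the final pictures the jars, conical flask and vial stand about where they were. I judged this by eye and did not measure it.
- **Disagreements:**
  - The cameras differed by up to about 5 mm in places, mostly on the largest jar, and by 14 mm in one top-view fit of the large jar that I discarded. I went by the close wrist views, averaged with the earlier fits.
  - The wrist view also showed the small lid about 4 mm lower in the grip than planned, but its contact height did not bear this out.
  - My final fits of the jar bases in the scene view were poor, so I did not use them.

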